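# Seat a centrifuge rotor on its keyed drive

### The arm

A 6-joint arm with a two-finger parallel gripper is mounted at the origin on the work surface. World frame = base frame: x ahead of the robot, y to its left, z up, the work surface at z = 0. Lengths are in mm, angles in rad, forces in N, time in s.
With the tool pointing down it reaches from about 300 to 750 mm from the base axis. Payload 8.5 kg.
Tool frame: the origin (TCP) lies between the finger pads; the fingertips stand 19 mm ahead of it and the grasp point (between the pads) is the TCP; z points along the fingers, y is the line along which they close (so a half turn about z gives the same grasp; the last joint's range is limited). The gripper opens to 85 mm and grips with 20 to 120 N. Pads are 22 mm wide; open, the fingers measure 114 mm over their backs; the gripper's body (76 mm by 85 mm) begins 54 mm behind the grasp point. The pads swing forward as they close: fully open they stand 13 mm farther back than shut.
Start: joints at [0.964, 0.381, 1.297, -0, 1.464, -0.215], TCP at [210.009, 508.308, 250.322] pointing down, gripper open.
Joint ranges: [-3.11, 3.11], [-0.89, 2.33], [0.22, 2.48], [-1.42, 4.56], [0.17, 2.85], [-2.88, 2.88]. Speed limits (rad/s): [2.39, 2.39, 3.14, 3.14, 3.14, 3.14].

### API

Orientations are given as a unit quaternion [w, x, y, z].
In Python, from rig import arm gives the robot as it stands.
- The arm moves only by the tool carry_out, never from a script. Its argument "deltas" is text: rows parted by semicolons, each of 6 numbers parted by spaces: the shift along the tool's x, y, z in m, then the turn, a rotation vector about the tool's x, y, z in degrees. A call has 1 to 20 rows; each row shifts and turns the commanded pose from where the row before left it, along the tool's axes as they then stand; what a row does not reach is not made up. A row lasts 1/8 s, in which the tool goes at most 62.5 mm and 10.7 degrees, less where a joint would pass 70% of its speed; a pose out of reach is approached as far as the arm can. A call is refused whole if a number of a shift passes 0.0625 or a number of a turn 10.7, either way. A call with a gripper value outside its range is refused whole. "hand" is the closure, from 0 (fully open) to 1 (shut), set as the call begins (left out, the last holds). The fingers move at their own pace and stop on an object; the grip force is fixed at half the most. Time passes only in rows, so rows that do not move let the fingers close. It gives the time, the measured TCP pose, the force, the opening and the grip force at its end, in the units of the state.
- arm.sense(): the state, without advancing time (a new reading comes with each control period).
- arm.get_image(name): name is "side" or "top"; returns a dict with "frame" (384x512x3 uint8, red, green, blue), "z_map" (384x512 float32, mm along the optical axis (not along the pixel's ray), 0 where there is no reading), "fovy" (degrees; the focal length in pixels is half the picture's height over the tangent of half this angle, whatever the lens; pixels are square), "cx", "cy" (the principal point, pixels), "R" (3x3) and "t" (3): a world point X has camera coordinates R X + t. Camera axes: x right, y down, z forward; pixel columns grow to the right and rows downward; lengths in mm; the calibration is good to about 2 mm. A picture is of the moment at which its call begins.
- arm.hand_in(): hands the job in; it is judged then, once.
Trained networks look in the newest picture that a camera, given by its name, has taken for a name from the list of things; names that differ only in an ending like _2 or _b are one class to them, and where a whole thing is asked for, a point or a joint stands for the part that bears it (a point fixed in the world has none). Each returns a list of dicts, best first, with "p" (0 to 1); they miss things now and then, are a little off and sometimes report something else, mostly with a low value. They report only what shows in the picture. A call takes as long as a camera call.
- arm.spot_in(camera, label): "box" ([left, top, right, bottom] in pixels, round what is visible of it).
- arm.cut_out(camera, label): "pixels" (384x512 bool, what is visible of it) and "box" ([left, top, right, bottom] in pixels, round what is visible of it).
- arm.pinpoint(camera, label): "xy" ([column, row] in pixels: a listed point, or the origin of a listed thing).
The state is a dict: "time_s": time; "joints": joint angles; "qvel": joint speeds; "joint_efforts": joint torques, N m; "ee_pos": TCP position; "ee_rot": TCP orientation; "contact_force": force on the tool from outside, world axes, zero at the start; "wrist_torque": the same for the moment, N m; "grip_width": finger opening in mm; "grasp_force": force on a finger pad.
Only numpy, scipy, OpenCV 4.12 (cv2) and the standard library are available. Lean on these libraries where they do the work, as an engineer would, in place of code of your own. Each camera call takes 0.05 s, during which the arm holds its last target. There are 200 camera calls.

### The job

Lift the blue rotor off its storage stand by the red grip and lower it onto the spindle of the open bench centrifuge. With light downward pressure, turn it until its slots find the drive key and it drops fully home, then let go of it, leaving it sitting level and still. Be gentle on the drive bearing and leave the tube rack, the jar and the clear tub as they are.

Things in the scene. Friction and masses are not known exactly. Their poses are not given: they have to be found in the camera images.
- centrifuge: White bench centrifuge, lid off, fixed to the bench. Origin at bench level on the spindle axis, z up, x from its front panel to its back. Housing 230 x 190 x 45 mm high (x from -100 to +130 mm). On it a round chamber wall, 164 mm across outside, 150 mm inside, rim 103 mm above the bench. More than 30 N between rotor and centrifuge harms the drive bearing.
- drive_seat (a point): Centre of the top of the steel seat flange (56 mm across, 55 mm above the bench) inside the chamber: where the rotor's origin lies when fully home. Its axes are the housing's, not the key's. A brass spindle, 8.5 mm in diameter, rises 32 mm from here, the last 8 mm tapering to 3 mm.
- key_top (a point): On the spindle axis at the top of the orange drive key, 10 mm above the seat. The key is a bar 40 x 8 mm across the spindle; its heading is random and not measured (braked, holds 1.5 N m). It is sprung: pressed down it sinks up to 6 mm (2.8 N at first, 7 N at the bottom, then rigid) and springs up again once a slot comes over it. This point marks the unpressed height.
- rotor: Blue rotor, loose, 260 to 440 g, 90 mm high. Origin at the centre of its underside, z up. Boss 36 mm square, 0 to 34 mm: a 10 mm bore for the spindle and, below, crossed slots along x and y (10.5 mm wide, 12 mm deep) for the key: it fits every quarter turn, within 2 to 4 degrees. Disc 100 mm across, 34 to 48 mm. On an out-of-line key it stays 4 to 10 mm too high; home, its disc is level with the rim.
- rotor_grip (a point): Centre of the rotor's red grip, 71 mm above the rotor's origin, on its axis. The grip is a bar 36 mm long (rotor x), 22 mm wide (rotor y: close the fingers along y) and 38 mm high; a collar 40 mm across and 4 mm high lies under it, on the disc.
- stand: Grey round storage stand, fixed to the bench, 116 mm across and 20 mm high, with a tapered steel pin (8 mm across, 14 mm high) in the middle that stands loosely in the rotor's bore. Origin at bench level on its axis. The rotor starts on it.
- tube_rack: White rack 70 x 150 mm with three blue-capped tubes fixed in it, 111 mm high, loose; origin at the centre of its underside. A bystander.
- reagent_jar: Amber jar with a red cap, 56 mm in diameter, 85 mm high, loose; origin at the centre of its underside. A bystander.
- ice_tub: Clear empty tub, 110 mm in diameter, 60 mm high, loose; origin at the centre of its underside. A bystander.

How it is judged:
By the outcome, as a careful person would: the job done as asked, in the order asked, and still so for the second after the job is handed in, with the robot touching nothing.
It also fails if it takes over 64 s, if anything falls off the work surface, if the arm or the gripper's body presses on something with over 40 N, if the wrist force passes 120 N, or if a joint passes its speed limit or range.

## Working session

There is one attempt and no reset: what is moved stays moved. The work goes in short steps, Python scripts to look and compute and a tool call to move; the robot and the scene stay as the last step left them, time stands still between calls to the robot, and variables do not carry over. Pictures are saved under pics/ and viewed, at most 10 in all, crops included, and the job is handed in when it is done.

Besides the shell and the picture viewer there is one more tool, called after "Emit:" as name(argument=value, ...) on one line, values as JSON. carry_out: Moves the arm, as the interface text tells. Its arguments: {"type":"object","properties":{"deltas":{"type":"string"},"hand":{"type":"number"}},"required":["deltas"]}

```bash
mkdir -p pics; cat > h.py <<'E'
import numpy as np, cv2
from rig import arm
def ray(im,uv):
    f=192/np.tan(np.radians(im["fovy"])/2)
    d=np.array([(uv[0]-im["cx"])/f,(uv[1]-im["cy"])/f,1.])
    R=np.array(im["R"]);t=np.array(im["t"]); return -R.T@t, R.T@d
def at_z(im,uv,z):
    o,d=ray(im,uv); return o+d*(z-o[2])/d[2]
def cloud(im):
    f=192/np.tan(np.radians(im["fovy"])/2)
    v,u=np.mgrid[:384,:512]; z=im["z_map"].astype(float)
    P=np.stack([(u-im["cx"])/f*z,(v-im["cy"])/f*z,z],-1)
    return (P-np.array(im["t"]))@np.array(im["R"]), z>0
E
python3 - <<'E'
from h import *
ims={}
for c in("top","side"):
    im=ims[c]=arm.get_image(c); cv2.imwrite(f"pics/{c}0.png",im["frame"][:,:,::-1])
    print(c,im["fovy"],-np.array(im["R"]).T@im["t"])
    for l,z in(("drive_seat",55),("key_top",65),("rotor_grip",91),("rotor",20),("stand",0),("centrifuge",0),("tube_rack",0),("reagent_jar",0),("ice_tub",0)):
        for r in arm.pinpoint(c,l)[:2]: print(l,round(r["p"],2),np.round(r["xy"],1),at_z(im,r["xy"],z).round(1))
s=arm.sense();print(s)
both=np.hstack([ims["top"]["frame"],ims["side"]["frame"]])[:,:,::-1]
cv2.imwrite("pics/both.png",cv2.resize(both,(800,300)))
E
```

```text
top 57.36390692916303 [528.06239928   7.75337421 835.61745438]
drive_seat 0.92 [144.2 222. ] [554.1 248.4  55. ]
key_top 0.72 [144.4 222.4] [552.9 244.9  65. ]
key_top 0.68 [137.  223.4] [550.9 261.   65. ]
rotor_grip 0.73 [363.9 226.3] [ 538.8 -227.3   91. ]
rotor 0.82 [353.1 224.4] [ 544.5 -224.9   20. ]
rotor 0.19 [144.2 224.5] [549.5 259.1  20. ]
stand 0.72 [349.3 226.6] [ 539.8 -221.4    0. ]
centrifuge 0.96 [148.6 226.2] [545.9 254.7   0. ]
tube_rack 0.94 [300.1 131.6] [ 772.  -110.4    0. ]
reagent_jar 0.91 [264.3 272.2] [435.6 -18.2   0. ]
ice_tub 0.97 [210.9 133.2] [770.4 107.3   0. ]
side 42.17891788251693 [ 241.28732713 -700.72594873  990.04987035]
drive_seat 0.78 [200.4 151. ] [540.9 239.7  55. ]
key_top 0.6 [199.2 148.3] [538.6 240.8  65. ]
rotor_grip 0.81 [284.2 276.7] [ 546.4 -226.3   91. ]
rotor 0.87 [278.7 296.8] [ 535.4 -228.9   20. ]
stand 0.87 [280.3 299.2] [ 541.9 -226.1    0. ]
stand 0.3 [201.9 144.7] [572.2 317.7  -0. ]
centrifuge 0.58 [203.3 163.8] [546.6 243.6   0. ]
tube_rack 0.62 [339.8 225.3] [ 774.2 -106.4   -0. ]
reagent_jar 0.77 [199.5 247.1] [431.9 -15.9   0. ]
ice_tub 0.9 [298.9 171.6] [773.1 101.7   0. ]
{'time_s': 1.0, 'joints': array([ 9.63724993e-01,  3.80604668e-01,  1.29740802e+00, -1.02055754e-05,
        1.46357526e+00, -2.15323043e-01]), 'qvel': array([-2.05579676e-03,  4.73512390e-04,  3.73746548e-05, -1.82349549e-05,
       -1.09288162e-03, -3.79050596e-04]), 'joint_efforts': array([-1.53865538e-03, -4.48332703e+01, -2.31458724e+01, -2.43167142e-04,
        5.88609601e-04, -3.02472893e-05]), 'ee_pos': array([210.00012999, 508.31443662, 250.31718431]), 'ee_rot': array([5.59033655e-06, 1.94623503e-01, 9.80878021e-01, 1.27236390e-07]), 'contact_force': array([ 0.14603211, -0.41149115, -0.13765987]), 'wrist_torque': array([0.01224485, 0.03387551, 0.01519483]), 'grasp_force': 0.0, 'grip_width': 85.06376733706573}
```

View pics/top0.png

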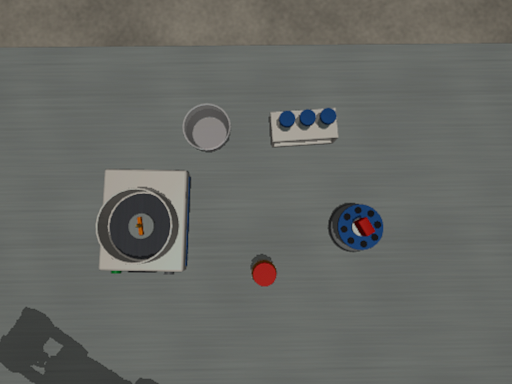

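View pics/side0.png

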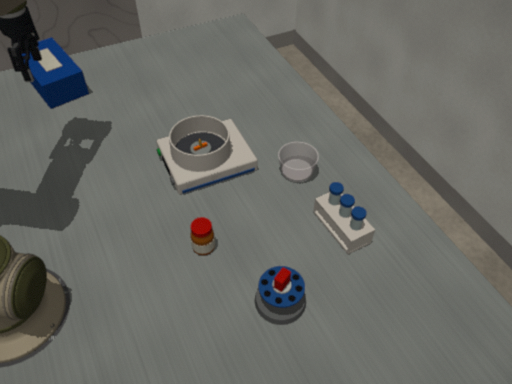

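The top view shows the centrifuge at about (141,226) with the orange key near vertical, and the rotor at (358,228) with its red grip turned. The side view agrees. Next I refine the poses with depth and colour.

```bash
python3 - <<'E'
from h import *
from scipy.optimize import least_squares
def circ(p):
    r=least_squares(lambda q:np.hypot(p[:,0]-q[0],p[:,1]-q[1])-q[2],[*p.mean(0),60],loss="soft_l1"); return r.x.round(1)
for c in("top","side"):
    im=arm.get_image(c);P,ok=cloud(im);hsv=cv2.cvtColor(im["frame"],cv2.COLOR_RGB2HSV);H,S,V=cv2.split(hsv)
    near=lambda x,y,r:ok&(np.hypot(P[...,0]-x,P[...,1]-y)<r)
    m=near(542,-227,75)
    red=m&((H<8)|(H>172))&(S>150)
    g=P[red]; zt=g[:,2].max(); print(c,"red n",len(g),"ztop",np.percentile(g[:,2],[50,90,98]).round(1))
    top=red&(P[...,2]>103); q=P[top][:,:2].astype(np.float32)
    print(" grip rect",cv2.minAreaRect(q), "mean",q.mean(0))
    d=m&(abs(P[...,2]-68)<4)
    h=cv2.convexHull(P[d][:,:2].astype(np.float32))[:,0]; print(" disc",cv2.minEnclosingCircle(h),circ(h),np.median(P[d][:,2]))
    r=near(548,250,110)&(abs(P[...,2]-103)<4)
    p=P[r][:,:2];print(" rim",len(p),circ(p),np.median(P[r][:,2]))
    o=near(548,250,35)&(H>5)&(H<25)&(S>150)&(V>100)
    p=P[o];print(" key",len(p),p.mean(0).round(1))
    q=p[(abs(p[:,2]-65)<5)][:,:2];
    for pts in(p[:,:2],q):
        w,v=np.linalg.eigh(np.cov(pts.T));print("  heading",np.degrees(np.arctan2(v[1,1],v[0,1])).round(1),w.round(1))
    hs=near(548,250,170)&(abs(P[...,2]-45)<3); print(" housing",cv2.minAreaRect(P[hs][:,:2].astype(np.float32)))
    x,y=(358,228) if c=="top" else (282,285)
    cr=[im["frame"][y-40:y+40,x-50:x+50]]
    x,y=(141,226) if c=="top" else (200,150)
    cr.append(im["frame"][y-40:y+40,x-50:x+50])
    cv2.imwrite(f"pics/{c}c.png",cv2.resize(np.hstack(cr),None,fx=4,fy=4,interpolation=2)[:,:,::-1])
E
python3 -c "
import cv2,numpy as np
cv2.imwrite('pics/c.png',cv2.resize(np.vstack([cv2.imread(f'pics/{c}c.png') for c in('top','side')]),(720,576)))"
```

```text
top red n 239 ztop [108.4 110.3 111.2]
 grip rect ((538.370849609375, -225.3903045654297), (34.40235900878906, 21.868711471557617), 31.11078453063965) mean [ 538.26166 -225.04472]
 disc ((537.7374877929688, -225.84327697753906), 49.9213752746582) [ 537.9 -225.7   49.3] 67.53521962534666
 rim 502 [545.5 256.1  77.5] 102.47738055332644
 key 56 [545.6 255.2  65.2]
  heading -171.7 [  4.2 157.8]
  heading -171.8 [  4.4 166.7]
 housing ((560.2393188476562, 255.4825439453125), (189.07241821289062, 228.06871032714844), 88.42939758300781)
side red n 248 ztop [107.5 110.7 111.8]
 grip rect ((537.9738159179688, -230.8141632080078), (35.90532684326172, 21.53304672241211), 27.78268051147461) mean [ 537.6389  -231.92752]
 disc ((538.6185913085938, -229.91302490234375), 50.93148422241211) [ 538.7 -229.7   49.8] 67.77176507907298
 rim 266 [545.6 252.3  77.8] 101.71381167992115
 key 50 [545.2 251.9  63.8]
  heading -172.3 [  7.4 130.8]
  heading -171.1 [  8.1 144.8]
 housing ((559.6793823242188, 250.318115234375), (190.40673828125, 228.3334197998047), 88.69883728027344)
```

View pics/c.png

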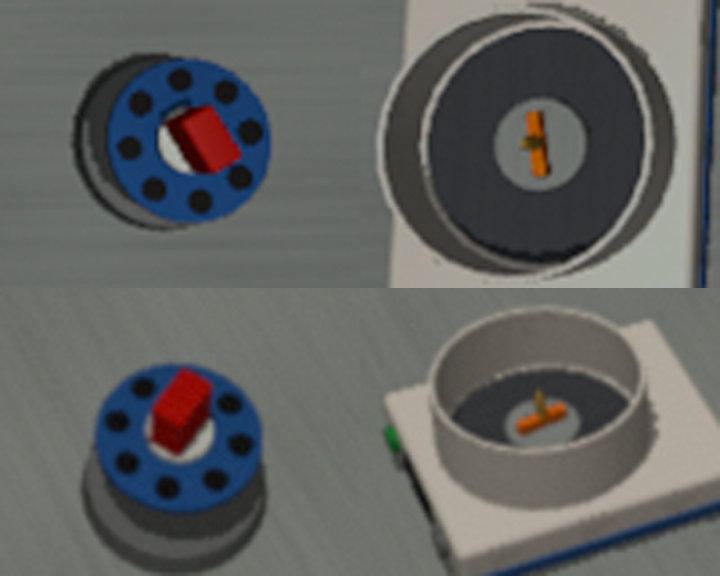

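Crops show the grip at about 30° heading and the key at about 8°. The cameras disagree by about 4 mm in y, but both put the rotor-to-spindle offset at about (7.3, 482).

Emit:
carry_out(deltas="0 0 0 0 0 10.6;0 0 0 0 0 10.6;0 0 0 0 0 10.6;0 0 0 0 0 10.6;0 0 0 0 0 10.6;0 0 0 0 0 10.6;0 0 0 0 0 10.6;0 0 0 0 0 10.6;0 0 0 0 0 10.6;0 0 0 0 0 10.6;0 0 0 0 0 10.6;0 0 0 0 0 10.6", hand=0)

```text
time_s: 2.6
ee_pos: [210.0, 508.3, 250.3]
ee_rot: [0.0, 0.966, 0.259, -0.0]
contact_force: [-0.4, -0.0, 0.1]
grip_width: 85.3
grasp_force: 0.0
```

Emit:
carry_out(deltas="-0.0022 0.02 0 0 0 0;-0.0044 0.04 0 0 0 0;-0.0044 0.04 0 0 0 0;-0.0044 0.04 0 0 0 0;-0.0044 0.04 0 0 0 0;-0.0044 0.04 0 0 0 0;-0.0044 0.04 0 0 0 0;-0.0044 0.04 0 0 0 0;-0.0044 0.04 0 0 0 0;-0.0044 0.04 0 0 0 0;-0.0066 0.06 0 0 0 0;-0.0066 0.06 0 0 0 0;-0.0066 0.06 0 0 0 0;-0.0066 0.06 0 0 0 0;-0.0044 0.04 0 0 0 0;-0.0044 0.04 0 0 0 0;-0.0044 0.04 0 0 0 0;-0.0044 0.04 0 0 0 0;-0.0022 0.02 0 0 0 0;0 0 0 0 0 0")

```text
time_s: 5.1
ee_pos: [538.4, -227.4, 249.7]
ee_rot: [-0.0, 0.965, 0.261, -0.0]
contact_force: [0.3, 0.5, -0.8]
grip_width: 85.4
grasp_force: 0.0
```

Emit:
carry_out(deltas="0 0 0.015 0 0 0;0 0 0.03 0 0 0;0 0 0.03 0 0 0;0 0 0.03 0 0 0;0 0 0.02 0 0 0;0 0 0.015 0 0 0;0 0 0.01 0 0 0;0 0 0.005 0 0 0;0 0 0 0 0 0")

```text
time_s: 6.22
ee_pos: [538.4, -226.5, 95.4]
ee_rot: [0.0, 0.965, 0.262, 0.0]
contact_force: [0.2, 0.0, -0.5]
grip_width: 85.2
grasp_force: 0.0
```

Emit:
carry_out(deltas="0 0 0 0 0 0;0 0 0 0 0 0;0 0 0 0 0 0;0 0 0 0 0 0;0 0 0 0 0 0;0 0 0 0 0 0;0 0 0 0 0 0;0 0 0 0 0 0", hand=1)

```text
time_s: 7.22
ee_pos: [538.4, -226.6, 95.5]
ee_rot: [0.0, 0.965, 0.262, 0.0]
contact_force: [-0.4, -0.2, 4.3]
grip_width: 21.3
grasp_force: 63.9
```

Emit:
carry_out(deltas="0 0 -0.003 0 0 0;0 0 -0.006 0 0 0;0 0 -0.01 0 0 0;0 0 -0.015 0 0 0;0 0 -0.02 0 0 0;0 0 -0.025 0 0 0;0 0 -0.025 0 0 0;0 0 -0.02 0 0 0;0 0 -0.015 0 0 0;0 0 -0.01 0 0 0;0 0 -0.006 0 0 0;0 0 0 0 0 0;0 0 0 0 0 0")

```text
time_s: 8.85
ee_pos: [538.2, -226.4, 249.7]
ee_rot: [-0.0, 0.965, 0.262, -0.0]
contact_force: [0.2, 0.1, -2.7]
grip_width: 21.3
grasp_force: 63.0
```

```bash
cat > m.py <<'E'
from h import *
from scipy.optimize import least_squares
def circ(p):
    return least_squares(lambda q:np.hypot(p[:,0]-q[0],p[:,1]-q[1])-q[2],[*p.mean(0),60],loss="soft_l1").x.round(1)
def disc(im,x,y,zd):
    P,ok=cloud(im);H,S,V=cv2.split(cv2.cvtColor(im["frame"],cv2.COLOR_RGB2HSV))
    m=ok&(np.hypot(P[...,0]-x,P[...,1]-y)<75)&(abs(P[...,2]-zd)<8)&(H>98)&(H<125)&(S>150)
    h=cv2.convexHull(P[m][:,:2].astype(np.float32))[:,0]
    p=P[m];A=np.c_[p[:,:2]-p[:,:2].mean(0),np.ones(len(p))];k=np.linalg.lstsq(A,p[:,2],rcond=None)[0]
    return circ(h),"z",np.median(p[:,2]).round(1),"tilt deg",np.degrees(k[:2]).round(1),len(p)
E
python3 - <<'E'
from m import *
s=arm.sense();print(s["ee_pos"],s["contact_force"],s["grasp_force"],s["wrist_torque"])
for c in("top","side"):
    im=arm.get_image(c);print(c,disc(im,538,-227,s["ee_pos"][2]-27))
    cv2.imwrite(f"pics/lift_{c}.png",im["frame"][:,:,::-1])
E
```

```text
[ 538.16184583 -226.42986878  249.72662372] [ 0.17133185  0.14420182 -2.71152427] 63.03416132926941 [0.01812422 0.00609124 0.02876856]
top (array([ 537.6, -223. ,   48.1]), 'z', np.float64(221.5), 'tilt deg', array([-0.1, -0.3]), 821)
side (array([ 536.1, -229. ,   47.8]), 'z', np.float64(221.9), 'tilt deg', array([-0.1, -0.4]), 814)
```

Emit:
carry_out(deltas="0.0078 -0.0128 0 0 0 0;0.0156 -0.0256 0 0 0 0;0.0156 -0.0256 0 0 0 0;0.0156 -0.0256 0 0 0 0;0.0156 -0.0256 0 0 0 0;0.0156 -0.0256 0 0 0 0;0.0156 -0.0256 0 0 0 0;0.0156 -0.0256 0 0 0 0;0.0156 -0.0256 0 0 0 0;0.0156 -0.0256 0 0 0 0;0.0156 -0.0256 0 0 0 0;0.0156 -0.0256 0 0 0 0;0.0156 -0.0256 0 0 0 0;0.0156 -0.0256 0 0 0 0;0.0156 -0.0256 0 0 0 0;0.0156 -0.0256 0 0 0 0;0.0078 -0.0128 0 0 0 0;0 0 0 0 0 0")

```text
time_s: 11.2
ee_pos: [546.3, 253.8, 250.1]
ee_rot: [0.0, 0.965, 0.263, -0.0]
contact_force: [-0.7, -0.4, -3.1]
grip_width: 21.1
grasp_force: 63.3
```

Emit:
carry_out(deltas="0 0 0.015 0 0 5;0 0 0.02 0 0 5;0 0 0.015 0 0 4;0 0 0.005 0 0 0;0 0 0 0 0 0")

```text
time_s: 11.82
ee_pos: [546.9, 252.5, 195.5]
ee_rot: [0.0, 0.99, 0.143, 0.0]
contact_force: [0.4, -1.2, -2.6]
grip_width: 20.9
grasp_force: 63.1
```

```bash
python3 - <<'E'
from m import *
s=arm.sense();print(s["ee_pos"],s["ee_rot"],s["contact_force"],s["grasp_force"],s["wrist_torque"])
for c in("top","side"):
    im=arm.get_image(c);print(c,disc(im,546,254,s["ee_pos"][2]-27))
    P,ok=cloud(im);r=ok&(np.hypot(P[...,0]-546,P[...,1]-254)<110)&(abs(P[...,2]-103)<4)
    print(circ(P[r][:,:2]))
    cv2.imwrite(f"pics/over_{c}.png",im["frame"][:,:,::-1])
    for l in("drive_seat","rotor_grip"):print(l,[(round(k["p"],2),k["xy"]) for k in arm.pinpoint(c,l)[:1]])
a=[cv2.imread(f"pics/over_{c}.png")[60:300,60:310] for c in("top","side")]
cv2.imwrite("pics/over.png",cv2.resize(np.hstack(a),(800,384)))
E
```

```text
[546.87080957 252.5369484  195.530937  ] [6.01956371e-05 9.89787690e-01 1.42549374e-01 7.41033624e-06] [ 0.41801237 -1.22217319 -2.60640757] 63.080044984817505 [ 0.01791365 -0.02911252  0.00575518]
top (array([546.5, 252.9,  48.4]), 'z', np.float64(168.0), 'tilt deg', array([-0.2, -0.2]), 840)
[545.5 256.   77.5]
drive_seat [(0.83, [143.3, 224.9])]
rotor_grip [(0.58, [116.8, 223.2])]
side (array([544.8, 248.3,  47.3]), 'z', np.float64(168.1), 'tilt deg', array([ 0.3, -0.6]), 407)
[545.5 252.1  77.6]
drive_seat [(0.87, [200.1, 146.4])]
rotor_grip [(0.73, [196.7, 109.0])]
```

View pics/over.png

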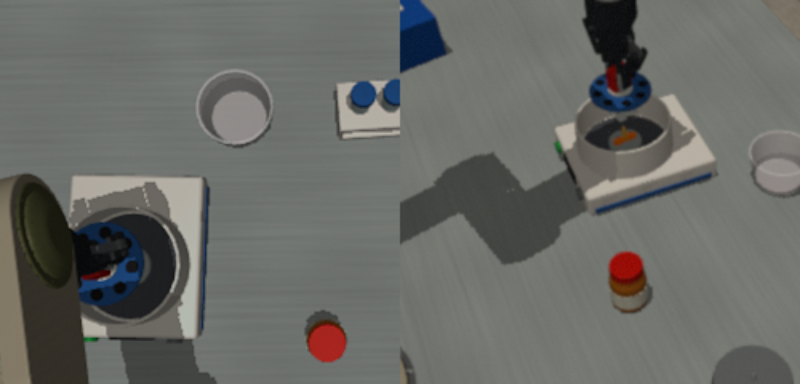

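The rotor is level over the chamber, but about 3 mm short in y according to both cameras, so I correct that and start onto the spindle.

Emit:
carry_out(deltas="0.0004 -0.0031 0 0 0 0;0 0 0.008 0 0 0;0 0 0.01 0 0 0;0 0 0.008 0 0 0;0 0 0.004 0 0 0;0 0 0 0 0 0;0 0 0 0 0 0")

```text
time_s: 13.0
ee_pos: [546.4, 256.2, 165.6]
ee_rot: [-0.0, 0.99, 0.142, 0.0]
contact_force: [1.0, -0.6, -2.9]
grip_width: 21.0
grasp_force: 63.1
```

Emit:
carry_out(deltas="0 0 0.002 0 0 0;0 0 0.002 0 0 0;0 0 0 0 0 0")

```text
time_s: 13.38
ee_pos: [546.2, 256.1, 161.2]
ee_rot: [0.0, 0.99, 0.142, -0.0]
contact_force: [0.5, 0.7, -3.2]
grip_width: 21.2
grasp_force: 63.1
```

Emit:
carry_out(deltas="0 0 0.002 0 0 0;0 0 0.002 0 0 0;0 0 0 0 0 0")

```text
time_s: 13.75
ee_pos: [546.2, 256.1, 157.1]
ee_rot: [0.0, 0.99, 0.142, -0.0]
contact_force: [-0.5, -0.6, -2.6]
grip_width: 21.4
grasp_force: 63.1
```

Emit:
carry_out(deltas="0 0 0.002 0 0 0;0 0 0.002 0 0 0;0 0 0 0 0 0")

```text
time_s: 14.12
ee_pos: [546.2, 256.1, 153.1]
ee_rot: [0.0, 0.99, 0.142, -0.0]
contact_force: [-0.2, 0.0, -3.0]
grip_width: 20.6
grasp_force: 63.1
```

Emit:
carry_out(deltas="0 0 0.002 0 0 0;0 0 0.002 0 0 0;0 0 0 0 0 0")

```text
time_s: 14.5
ee_pos: [546.2, 256.1, 149.1]
ee_rot: [0.0, 0.99, 0.142, -0.0]
contact_force: [0.4, -0.4, -2.8]
grip_width: 21.4
grasp_force: 63.1
```

Emit:
carry_out(deltas="0 0 0.002 0 0 0;0 0 0.001 0 0 0;0 0 0 0 0 0")

```text
time_s: 14.88
ee_pos: [546.2, 256.1, 146.2]
ee_rot: [0.0, 0.99, 0.142, -0.0]
contact_force: [0.5, 0.1, -3.0]
grip_width: 21.1
grasp_force: 63.1
```

Emit:
carry_out(deltas="0 0 0.002 0 0 0;0 0 0.001 0 0 0;0 0 0 0 0 0")

```text
time_s: 15.25
ee_pos: [546.3, 256.1, 143.3]
ee_rot: [0.0, 0.99, 0.142, -0.0]
contact_force: [0.9, -1.1, -2.4]
grip_width: 20.9
grasp_force: 63.1
```

Emit:
carry_out(deltas="0 0 0.001 0 0 0;0 0 0.001 0 0 0;0 0 0 0 0 0")

```text
time_s: 15.62
ee_pos: [546.4, 255.9, 141.3]
ee_rot: [0.0, 0.99, 0.142, 0.0]
contact_force: [1.5, -2.9, -1.6]
grip_width: 21.4
grasp_force: 63.1
```

The spindle pushes the rotor toward -y, so I ease that way.

Emit:
carry_out(deltas="0.0002 0.001 0 0 0 0;0 0 0 0 0 0")

```text
time_s: 15.88
ee_pos: [546.6, 255.5, 141.2]
ee_rot: [-0.0, 0.99, 0.142, -0.0]
contact_force: [0.9, -0.3, -3.1]
grip_width: 21.3
grasp_force: 63.2
```

Emit:
carry_out(deltas="0 0 0.001 0 0 0;0 0 0.001 0 0 0;0 0 0 0 0 0")

```text
time_s: 16.25
ee_pos: [546.7, 255.4, 139.5]
ee_rot: [-0.0, 0.99, 0.142, 0.0]
contact_force: [-0.1, -0.4, -0.5]
grip_width: 21.3
grasp_force: 63.6
```

Emit:
carry_out(deltas="0 0 0.001 0 0 0;0 0 0.001 0 0 0;0 0 0 0 0 0")

```text
time_s: 16.62
ee_pos: [546.7, 255.3, 137.4]
ee_rot: [-0.0, 0.99, 0.142, 0.0]
contact_force: [-1.4, 0.1, 2.4]
grip_width: 21.3
grasp_force: 63.8
```

Emit:
carry_out(deltas="0 0 0 0 0 1.5;0 0 0 0 0 1.5;0 0 0 0 0 0")

```text
time_s: 17.0
ee_pos: [546.9, 255.3, 137.4]
ee_rot: [-0.0, 0.993, 0.116, 0.0]
contact_force: [0.7, 0.8, 1.7]
grip_width: 21.1
grasp_force: 63.8
```

Emit:
carry_out(deltas="0 0 0 0 0 1.5;0 0 0 0 0 0")

```text
time_s: 17.25
ee_pos: [546.5, 254.9, 136.8]
ee_rot: [0.0, 0.995, 0.103, -0.001]
contact_force: [-0.4, 0.1, -3.5]
grip_width: 21.2
grasp_force: 63.0
```

Emit:
carry_out(deltas="0 0 0 0 0 1.5;0 0 0 0 0 0")

```text
time_s: 17.5
ee_pos: [546.6, 255.1, 137.0]
ee_rot: [0.0, 0.996, 0.09, -0.0]
contact_force: [0.2, -0.7, -2.5]
grip_width: 20.9
grasp_force: 63.0
```

The key sprang up into the slot, with the force falling back to rotor weight. I centre the turn a little and lower it home.

Emit:
carry_out(deltas="0 0 0 0 0 1;0 0 0.001 0 0 0;0 0 0.001 0 0 0;0 0 0.001 0 0 0;0 0 0 0 0 0")

```text
time_s: 18.12
ee_pos: [546.7, 255.2, 134.2]
ee_rot: [0.0, 0.997, 0.082, -0.0]
contact_force: [-0.3, 0.4, -2.3]
grip_width: 21.3
grasp_force: 63.0
```

Emit:
carry_out(deltas="0 0 0.001 0 0 0;0 0 0.001 0 0 0;0 0 0 0 0 0")

```text
time_s: 18.5
ee_pos: [546.7, 255.3, 132.2]
ee_rot: [0.0, 0.997, 0.082, -0.0]
contact_force: [-0.2, -0.4, -2.9]
grip_width: 21.2
grasp_force: 63.0
```

Emit:
carry_out(deltas="0 0 0.0007 0 0 0;0 0 0 0 0 0")

```text
time_s: 18.75
ee_pos: [546.7, 255.3, 131.6]
ee_rot: [-0.0, 0.997, 0.082, -0.0]
contact_force: [0.4, 0.4, -2.6]
grip_width: 21.3
grasp_force: 63.0
```

Emit:
carry_out(deltas="0 0 0.0005 0 0 0;0 0 0 0 0 0")

```text
time_s: 19.0
ee_pos: [546.7, 255.2, 131.1]
ee_rot: [0.0, 0.997, 0.081, -0.0]
contact_force: [-0.3, -0.1, -3.4]
grip_width: 21.0
grasp_force: 63.0
```

Emit:
carry_out(deltas="0 0 0.0003 0 0 0;0 0 0 0 0 0")

```text
time_s: 19.25
ee_pos: [546.7, 255.2, 130.8]
ee_rot: [0.0, 0.997, 0.082, -0.0]
contact_force: [0.7, -0.1, -2.7]
grip_width: 21.5
grasp_force: 63.0
```

Emit:
carry_out(deltas="0 0 0.0004 0 0 0;0 0 0 0 0 0")

```text
time_s: 19.5
ee_pos: [546.7, 255.2, 130.6]
ee_rot: [-0.0, 0.997, 0.082, 0.0]
contact_force: [-0.9, -0.7, -0.9]
grip_width: 21.3
grasp_force: 63.5
```

Emit:
carry_out(deltas="0 0 0.0003 0 0 0;0 0 0 0 0 0")

```text
time_s: 19.75
ee_pos: [546.8, 255.2, 130.5]
ee_rot: [0.0, 0.997, 0.082, 0.0]
contact_force: [-0.8, -0.1, 3.7]
grip_width: 21.3
grasp_force: 63.9
```

It is seated at the predicted height. I release it and retreat.

Emit:
carry_out(deltas="0 0 0 0 0 0;0 0 0 0 0 0;0 0 0 0 0 0;0 0 0 0 0 0;0 0 0 0 0 0;0 0 0 0 0 0", hand=0)

```text
time_s: 20.5
ee_pos: [546.7, 255.3, 130.1]
ee_rot: [-0.0, 0.997, 0.082, -0.0]
contact_force: [0.1, 0.5, -0.1]
grip_width: 85.5
grasp_force: 0.0
```

Emit:
carry_out(deltas="0 0 -0.005 0 0 0;0 0 -0.01 0 0 0;0 0 -0.02 0 0 0;0 0 -0.03 0 0 0;0 0 -0.03 0 0 0;0 0 -0.03 0 0 0;0 0 -0.01 0 0 0;-0.03 0 0 0 0 0;-0.05 0 0 0 0 0;-0.05 0 0 0 0 0;-0.05 0 0 0 0 0;-0.02 0 0 0 0 0;0 0 0 0 0 0;0 0 0 0 0 0")

```text
time_s: 22.25
ee_pos: [350.1, 222.8, 265.0]
ee_rot: [0.0, 0.997, 0.081, 0.0]
contact_force: [0.7, 0.7, 0.1]
grip_width: 85.6
grasp_force: 0.0
```

```bash
python3 - <<'E'
from m import *
s=arm.sense();print(s["ee_pos"],s["contact_force"],s["grip_width"])
for c in("top","side"):
    im=arm.get_image(c);print(c,disc(im,546,255,103))
    P,ok=cloud(im);V=cv2.cvtColor(im["frame"],cv2.COLOR_RGB2HSV)
    r=ok&(np.hypot(P[...,0]-546,P[...,1]-254)<110)&(abs(P[...,2]-103)<4)&(V[...,1]<60)
    print(circ(P[r][:,:2]),np.median(P[r][:,2]))
    cv2.imwrite(f"pics/end_{c}.png",im["frame"][:,:,::-1])
a=[cv2.imread(f"pics/end_{c}.png")[60:300,60:310] for c in("top","side")]
cv2.imwrite("pics/end.png",cv2.resize(np.hstack(a),(800,384)))
E
```

```text
[350.11492959 222.83553861 264.97334619] [0.7017176  0.72636152 0.08408253] 85.58399624727332
top (array([546. , 256.5,  49. ]), 'z', np.float64(102.8), 'tilt deg', array([0. , 0.2]), 1092)
[545.4 256.7  76.3] 102.79952702571293
side (array([544.3, 252. ,  48.3]), 'z', np.float64(102.4), 'tilt deg', array([-0.1,  0.1]), 405)
[545.3 252.8  77.3] 102.16344766629953
```

View pics/end.png

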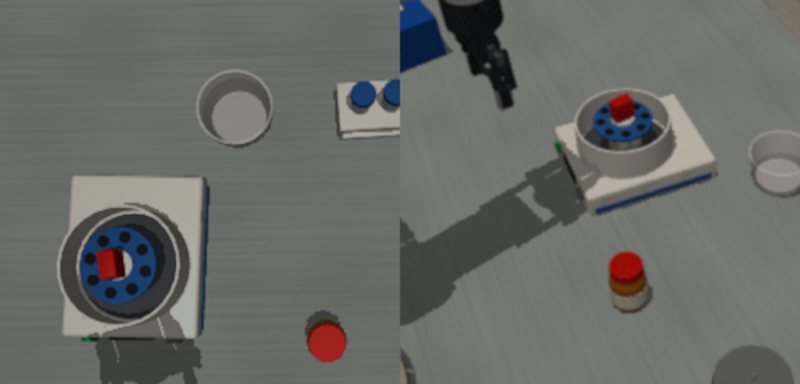

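The rotor sits centred in the chamber, level, with its disc flush with the rim. The tub, jar and rack have not moved, and the arm is clear.

```bash
python3 -c "
from rig import arm;print(arm.hand_in())"
```

```text
the job is handed in; nothing more can be done
None
```

The rotor is fully home on the drive key and released, sitting level with its disc flush with the rim. The bystanders are untouched, and the job was handed in at about 22 s.

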